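# Unlock the plate incubator and hold its inspection flap at the set angle

## Task

Slide the red transport lock of the white plate incubator fully to its end stop, away from the flap, then take the flap's steel bar and swing the inspection flap up until it lies in line with the orange set pointer, so that the culture plate can be inspected. Finish while still holding the flap steady at that angle: it falls shut if let go. Leave the lock open, and do not shift the orange pointer or the things standing round the incubator.

Things in the scene. Friction and masses are not known exactly. Their poses are not given: they have to be found in the camera images.
- incubator: white plate incubator, fixed to the worktop, 170 (x) x 245 (y) x 94 mm high, on 18 mm feet; origin at the centre of its underside; x points from its front to its rear, y from the flap to the lock side, z up. Lies anywhere in front of the robot with a yaw up to 0.3 rad. Deck (top face) 94 mm over the worktop, nothing above it but the quadrant, a thin aluminium arc along its right edge (y = -123 mm) up to 122 mm from the hinge
- lock (a joint): red transport lock on the deck, left of the flap: slides along the incubator's +y (away from the flap), 0 = fully locked, 0.035 m = fully open, at its end stop. Starts between 0 and 0.006. Friction about 2 N, stays where it is left. Its steel tongue truly blocks the flap until about 0.02
- lock_grip (a point): centre of the red upright grip of the lock: 24 mm along the incubator's x, 14 mm along y, 17 mm up and down from here; 28 mm above the deck (122 mm over the worktop), near the deck's front. A 26 mm square black foot below reaches up to 17 mm below this point; the steel tongue (14 mm wide, top 13 mm below this point) runs from it over the flap. Axes as the incubator's
- flap (a joint): grey inspection flap with a clear window, 148 mm wide, 150 mm long, 8 mm thick, about 0.35 kg (varies); hinged at its rear edge, 0 = closed, lying flat, grows as the front edge is swung up, up to 1.3 rad; no stay or spring: it falls shut when let go. In line with the pointer when flap equals set_pointer
- flap_bar (a point): middle of the round steel bar in front of the flap: 12 mm diameter, along the incubator's y, 80 mm free between the two thin rods that carry it; 205 mm from the hinge axis, 99 mm over the worktop when closed. Gap of 44 mm between the bar's rear side and the housing, so open the fingers only about 35 mm when reaching down over it; nothing below it. A grip can turn about the bar. Axes turn with the flap
- flap_hinge (a point): point on the hinge axis, behind the middle of the bar (70 mm behind the incubator's centre, 99 mm over the worktop); the axis runs along the incubator's y; with the flap at angle a the bar is 205 cos(a) mm in front of this point (incubator -x) and 205 sin(a) mm above it
- set_pointer (a joint): orange set pointer, a narrow arm 150 mm long with a flag 18 mm wide at its end, at the right edge of the flap, turning stiffly about the same hinge axis, which marks the wanted flap angle: 0 = level, grows as its tip points up; set between 0.5 and 0.9 rad. Must not be shifted
- pointer_tip (a point): front tip of the orange pointer, 150 mm from the hinge axis, 83.5 mm to the right (incubator -y) of flap_hinge
- jar_yellow: bystander: jar with a yellow lid, 66 mm wide, 118 mm high, origin under its centre
- specimen_cup: bystander: white cup, 85 mm wide, 84 mm high, origin under its centre
- reagent_blue: bystander: small white bottle with a blue cap, 48 mm wide, 95 mm high, origin under its centre
- slide_box: bystander: flat white and green carton, 58 x 80 x 24 mm, origin under its centre
- timer: bystander: white timer with three keys, 64 x 68 x 18 mm, origin under its centre

How it is judged:
By the outcome, as a careful person would: the job done as asked, in the order asked, and still so for the second after the job is handed in, while the arm keeps its last pose, push and grip.
It also fails if it takes over 51 s, if anything falls off the work surface, if the arm or the gripper's body presses on something with over 40 N, if the wrist force passes 120 N, or if a joint passes its speed limit or range.

## Robot

A 7-joint arm with a two-finger parallel gripper is mounted at the origin on a cart in front of the work surface, level with it; the furniture and walls round the work are solid. World frame = base frame: x ahead of the robot, y to its left, z up, the work surface at z = 0. Lengths are in mm, angles in rad, forces in N, time in s.
With the tool pointing down it reaches from about 400 to 875 mm from the base axis. Payload 4.4 kg.
Tool frame: the origin (TCP) lies where the fingers leave the gripper's body, on its centre line; the fingertips stand 73 mm ahead of it and the grasp point (between the pads) lies 54 mm ahead of it; z points along the fingers, y is the line along which they close (so a half turn about z gives the same grasp; the last joint's range is limited). The gripper opens to 85 mm and grips with 20 to 120 N. Pads are 22 mm wide; open, the fingers measure 114 mm over their backs; the gripper's body (76 mm by 85 mm) begins 54 mm behind the grasp point. The pads swing forward as they close: fully open they stand 13 mm farther back than shut.
Start: joints at [1.123, 0.628, 0.038, 1.517, -0.027, 0.996, -0.02], TCP at [242.21, -603.201, 303.913] pointing down, gripper open.
Joint ranges: [-3.06, 3.06], [-0.37, 2.12], [-1.25, 1.32], [0.18, 2.47], [-1.1, 4.24], [0.23, 1.98], [-2.94, 2.94]. Speed limits (rad/s): [2.57, 2.57, 3.14, 3.14, 3.14, 3.14, 3.14].

## Interface

Orientations are given as [roll, pitch, yaw] about the fixed x, y, z axes, in that order (R = Rz(yaw) Ry(pitch) Rx(roll)).
In Python, from cell import ctrl gives the robot as it stands.
- The arm moves only by the tool send_rows, never from a script. Its argument "rows" is a list that holds one entry, the list of rows, each a list of 6 numbers: the shift along the tool's x, y, z in cm, then the turn, a rotation vector about the tool's x, y, z in rad. In form: [[[tx, ty, tz, wx, wy, wz], ...]]. A call has 1 to 10 rows; each row is the pose to reach, as a shift and turn from the pose commanded when the call began, along the tool's axes at that moment; what a row does not reach only later rows make up. A row lasts 1/10 s, in which the tool goes at most 50 mm and 8.59 degrees, less where a joint would pass 70% of its speed; a pose out of reach is approached as far as the arm can. A call with a gripper value outside its range is refused whole. "grip" is the closure in counts, from 0 (fully open) to 255 (shut), set as the call begins (left out, the last holds). The fingers move at their own pace and stop on an object; the grip force is fixed at half the most. Time passes only in rows, so rows that repeat a pose let the fingers close. It gives the time, the measured TCP pose, the force, the opening and the grip force at its end, in the units of the state.
- ctrl.read_state(): the state, without advancing time (a new reading comes with each control period).
- ctrl.get_image(name): name is "scene" or "top"; returns a dict with "pixels" (480x640x3 uint8, red, green, blue), "fx", "fy", "cx", "cy" (pixels), "extrinsics" (4x4, takes a point from camera to world coordinates). Camera axes: x right, y up, looking along -z (the intrinsics and any distortion apply to the point x, -y, -z); pixel columns grow to the right and rows downward; lengths in mm; the calibration is good to about 2 mm. A picture is of the moment at which its call begins. There is no depth.
- ctrl.finish_job(): hands the job in; it is judged then, once.
The state is a dict: "clock": time; "qpos": joint angles; "qd": joint speeds; "tau": joint torques, N m; "eef_pos": TCP position; "tool_rot": TCP orientation; "force": force on the tool from outside, world axes, zero at the start; "torque": the same for the moment, N m; "width": finger opening in mm; "gripper_force": force on a finger pad.
Only numpy, scipy, OpenCV 4.12 (cv2) and the standard library are available. Lean on these libraries where they do the work, as an engineer would, in place of code of your own. Each camera call takes 0.05 s, during which the arm holds its last target. There are 200 camera calls.

## Working session

There is one attempt and no reset: what is moved stays moved. The work goes in short steps, Python scripts to look and compute and a tool call to move; the robot and the scene stay as the last step left them, time stands still between calls to the robot, and variables do not carry over. Pictures are saved under pics/ and viewed, at most 10 in all, crops included, and the job is handed in when it is done.

Besides the shell and the picture viewer there is one more tool, called after "Emit:" as name([rows], argument=value, ...), one row to a line, values as JSON. send_rows: Moves the arm, as the interface text tells. Its arguments: {"type":"object","properties":{"rows":{"type":"array","items":{"type":"array","items":{"type":"array","items":{"type":"number"}}}},"grip":{"type":"number"}},"required":["rows"]}

```bash
mkdir -p pics; ls; python3 - <<'E'
from cell import ctrl
import cv2,json,numpy as np
for n in("scene","top"):
    d=ctrl.get_image(n); cv2.imwrite(f"pics/{n}0.png",d["pixels"][:,:,::-1])
    print(n,{k:d[k] for k in d if k not in("pixels",)})
print(ctrl.read_state())
E
```

```text
pics
scene {'fx': 457.52890842184786, 'fy': 457.52890842184786, 'cx': 313.67611561885525, 'cy': 234.3473651398218, 'extrinsics': array([[-5.08878597e-01,  6.43189437e-01, -5.72145018e-01,
        -3.90004108e+02],
       [-8.60838039e-01, -3.80731030e-01,  3.37641456e-01,
         5.34114446e+02],
       [-6.65944122e-04,  6.64342706e-01,  7.47427807e-01,
         1.30094052e+03],
       [ 0.00000000e+00,  0.00000000e+00,  0.00000000e+00,
         1.00000000e+00]])}
top {'fx': 455.23656274870683, 'fy': 455.23656274870683, 'cx': 320.7741550988769, 'cy': 246.4157615689538, 'extrinsics': array([[ 2.40149279e-02,  9.85531203e-01, -1.67784177e-01,
         2.65600687e+02],
       [-9.97798250e-01,  3.40076838e-02,  5.69396986e-02,
         1.07878130e+02],
       [ 6.18218009e-02,  1.66047356e-01,  9.84178002e-01,
         1.60233315e+03],
       [ 0.00000000e+00,  0.00000000e+00,  0.00000000e+00,
         1.00000000e+00]])}
{'clock': 0.1, 'qpos': array([ 1.12316054,  0.6292462 ,  0.03843324,  1.51824972, -0.02696408,
        0.99624308, -0.01998861]), 'qd': array([-2.55986133e-05, -2.09620432e-03, -1.22950608e-04, -3.04454832e-03,
       -3.14799637e-04,  9.36626299e-04, -1.16139605e-03]), 'tau': array([ 1.84285156e-03, -5.64533257e+01,  1.22973327e+00, -1.93974191e+01,
        1.11746634e-02,  5.42641836e-03, -4.81618756e-06]), 'eef_pos': array([ 242.08109306, -602.7953952 ,  303.09137482]), 'tool_rot': array([-3.13996441e+00,  3.83532280e-05,  3.81876482e-01]), 'force': array([ 0.24448033, -0.81771778,  0.16560572]), 'torque': array([-0.02646356, -0.00247852, -0.05817598]), 'gripper_force': 0.0, 'width': 85.39467015687998}
```

View pics/top0.png

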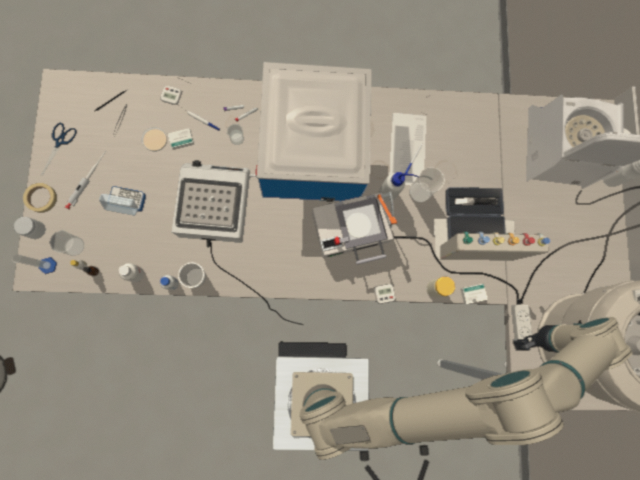

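View pics/scene0.png

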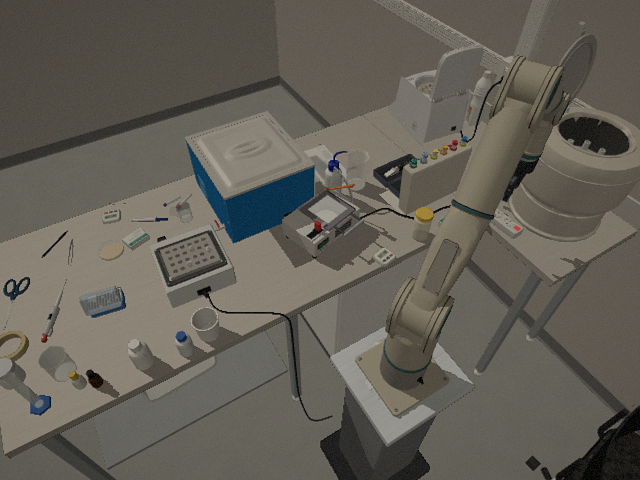

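The incubator sits at about (355,230) in top and (320,220) in scene, with the blue box next to it on the left and rear. I'll zoom in on both views.

```bash
python3 - <<'E'
import cv2,numpy as np
a=cv2.imread("pics/top0.png")[185:310,300:480]; b=cv2.imread("pics/scene0.png")[150:270,270:450]
a=cv2.resize(a,None,fx=4.4,fy=4.4,interpolation=cv2.INTER_CUBIC);b=cv2.resize(b,None,fx=4.4,fy=4.4,interpolation=cv2.INTER_CUBIC)
cv2.imwrite("pics/c1.png",a);cv2.imwrite("pics/c2.png",b)
E
```

```text
(no output)
```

View pics/c1.png

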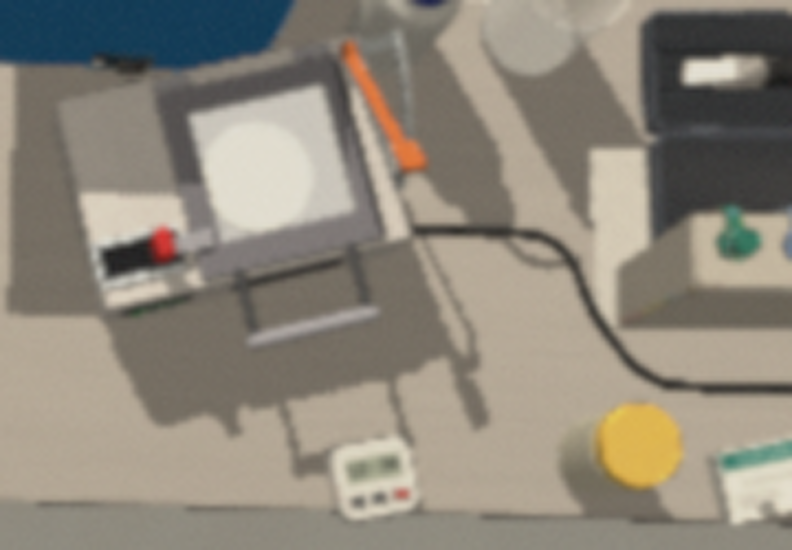

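View pics/c2.png

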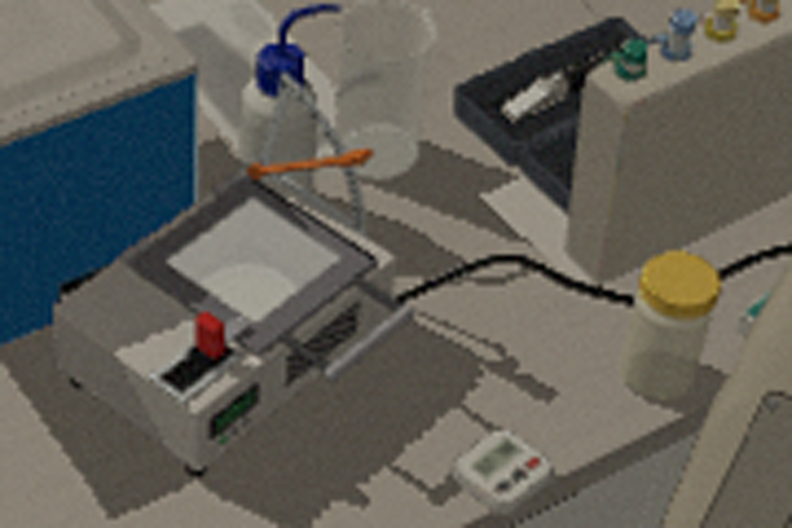

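```bash
cat > h.py <<'E'
from cell import ctrl
import numpy as np, cv2
from scipy.optimize import least_squares
from scipy.spatial.transform import Rotation as Ro
def proj(d,P):
    E=d["extrinsics"]; p=(np.atleast_2d(P)-E[:3,3])@E[:3,:3]
    return np.c_[d["cx"]+d["fx"]*p[:,0]/-p[:,2], d["cy"]+d["fy"]*p[:,1]/p[:,2]]
def toW(s,P):
    c,q=np.cos(s[2]),np.sin(s[2]); P=np.atleast_2d(P)
    return np.c_[s[0]+c*P[:,0]-q*P[:,1], s[1]+q*P[:,0]+c*P[:,1], P[:,2]]
E
python3 - <<'E'
from h import *
T,S=ctrl.get_image("top"),ctrl.get_image("scene")
f=lambda p,o:(np.array(p,float)+.5)/4.4-.5+o
ot,os_=(300,185),(270,150)
mt=f([(105,310),(412,238),(60,103),(313,326),(162,244),(350,47),(415,160)],ot)
ms=f([(370,341),(210,337),(255,172),(370,155)],os_)
def model(s):
    x,y,w,yf,xg,yg,a=s
    bar=(-135,yf,99);g=(xg,yg,122);h=(70,yf-83.5,99);t=(70-150*np.cos(a),yf-83.5,99+150*np.sin(a))
    gt=(xg,yg,130)
    A=toW(s,[(-85,122.5,94),(-85,-122.5,94),(85,122.5,94),bar,gt,h,t]);B=toW(s,[bar,g,h,t])
    return A,B
def res(s):
    A,B=model(s); return np.r_[(proj(T,A)-mt).ravel(),(proj(S,B)-ms).ravel()]
r=least_squares(res,[500,0,0.2,-20,-50,60,.7],x_scale=[100,100,.1,50,50,50,.1],loss="soft_l1")
print(r.x.round(3)); print(res(r.x).reshape(-1,2).round(1))
A,B=model(r.x);print(B.round(1));np.save("fit.npy",r.x)
E
```

```text
[ 6.08317e+02 -8.62510e+01  2.68000e-01 -2.87990e+01 -5.13250e+01
  7.37220e+01  6.81000e-01]
[[ 0.4 -0.1]
 [ 0.2 -0.2]
 [-1.4 -1. ]
 [ 0.4  0. ]
 [ 0.1  0.1]
 [-0.1  0.6]
 [ 0.1  1.1]
 [ 0.3  0.2]
 [-0.1 -0.1]
 [ 0.3 -0.1]
 [-1.5 -0.3]]
[[ 485.8 -149.8   99. ]
 [ 539.3  -28.8  122. ]
 [ 705.6 -176.    99. ]
 [ 593.2 -206.9  193.4]]
```

```bash
cat >> h.py <<'E'
def rowto(pos,rpy):
    s=ctrl.read_state(); R=Ro.from_euler("xyz",s["tool_rot"]); Q=Ro.from_euler("xyz",rpy)
    return np.r_[R.inv().apply(np.array(pos)-s["eef_pos"])/10,(R.inv()*Q).as_rotvec()].round(3).tolist()
E
python3 -c "
from h import *
print(rowto([539.3,-28.8,250],[np.pi,0,1.839]))"
```

```text
[48.971, -42.204, 5.381, -0.001, -0.001, -1.457]
```

Emit:
send_rows([
  [[48.97,-42.2,0,0,0,-1.457],[48.97,-42.2,0,0,0,-1.457],[48.97,-42.2,0,0,0,-1.457],[48.97,-42.2,0,0,0,-1.457],[48.97,-42.2,0,0,0,-1.457],[48.97,-42.2,0,0,0,-1.457],[48.97,-42.2,0,0,0,-1.457],[48.97,-42.2,0,0,0,-1.457],[48.97,-42.2,0,0,0,-1.457],[48.97,-42.2,0,0,0,-1.457]],
])

```text
clock: 1.2
eef_pos: [472.7, -157.5, 304.1]
tool_rot: [3.141, 0.0, 1.844]
force: [1.3, -1.0, 0.5]
width: 85.3
gripper_force: 0.0
```

Emit:
send_rows([
  [[0,0,0,0,0,0]],
])

```text
clock: 1.3
eef_pos: [475.5, -151.6, 304.5]
tool_rot: [3.137, -0.003, 1.852]
force: [0.0, -0.7, 0.4]
width: 85.4
gripper_force: 0.0
```

```bash
python3 -c "
from h import *
s=ctrl.read_state();print(s['clock'],s['eef_pos'],s['tool_rot'])
print(rowto([539.3,-28.8,250],[np.pi,0,1.839]))"
```

```text
1.3 [ 475.48674658 -151.63517054  304.54766585] [ 3.13651259e+00 -2.99887160e-03  1.85243537e+00]
[10.01, 9.516, 5.533, 0.005, -0.003, 0.013]
```

Emit:
send_rows([
  [[5,4.75,2.8,0.005,-0.003,0.013],[10.0,9.5,5.5,0.005,-0.003,0.013],[10.0,9.5,5.5,0.005,-0.003,0.013],[10.0,9.5,5.5,0.005,-0.003,0.013],[10.0,9.5,5.5,0.005,-0.003,0.013],[10.0,9.5,5.5,0.005,-0.003,0.013]],
])

```text
clock: 1.9
eef_pos: [536.8, -39.2, 248.9]
tool_rot: [-3.136, 0.004, 1.824]
force: [0.2, 0.9, 0.3]
width: 85.3
gripper_force: 0.0
```

```bash
python3 -c "
from h import *
s=ctrl.read_state();print(s['clock'],s['eef_pos'],s['tool_rot'])
print(rowto([539.3,-28.8,181],[np.pi,0,1.839]))
d=ctrl.get_image('scene');print(proj(d,s['eef_pos']),proj(d,s['eef_pos']+[0,0,-54]))
a=d['pixels'][90:260,250:460,::-1];cv2.imwrite('pics/s1.png',cv2.resize(a,None,fx=3.5,fy=3.5,interpolation=cv2.INTER_CUBIC))"
```

```text
1.9 [536.78059556 -39.23024886 248.93966927] [-3.13568013  0.00405383  1.82374736]
[0.974, 0.545, 6.787, -0.006, 0.004, -0.015]
[[320.53437542 199.35432908]] [[320.366459   210.85128321]]
```

View pics/s1.png

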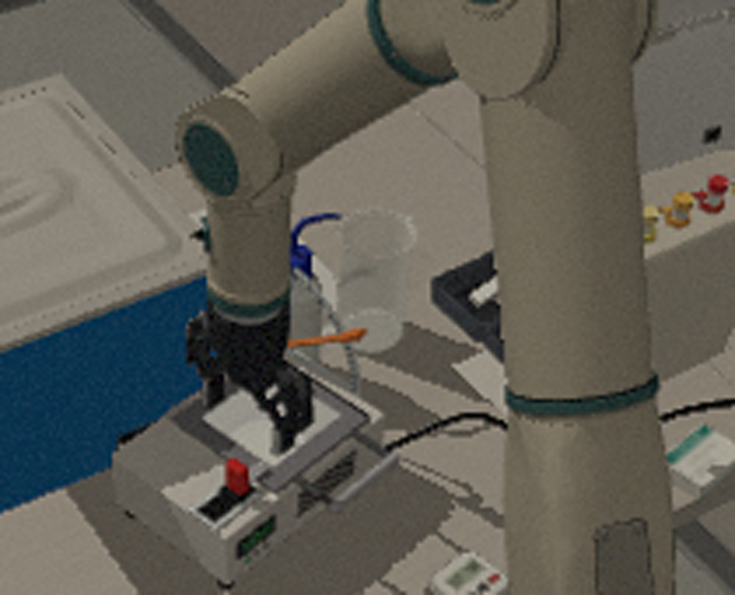

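The gripper hangs open above the flap, just right of the red grip at (237,477) in the crop, and the way down is clear. I'll shift it over, then lower it.

Emit:
send_rows([
  [[0,0,0,0,0,0],[0,0,0,0,0,0],[0,0,0,0,0,0]],
])

```text
clock: 2.25
eef_pos: [537.2, -38.4, 249.2]
tool_rot: [-3.137, 0.003, 1.824]
force: [0.3, -0.3, -0.4]
width: 85.2
gripper_force: 0.0
```

```bash
python3 -c "
from h import *
print(rowto([539.3,-28.8,181],[np.pi,0,1.839]))"
```

```text
[0.897, 0.478, 6.818, -0.005, 0.003, -0.015]
```

Emit:
send_rows([
  [[0.9,0.48,1,-0.005,0.003,-0.015],[0.9,0.48,3,-0.005,0.003,-0.015],[0.9,0.48,5,-0.005,0.003,-0.015],[0.9,0.48,6.2,-0.005,0.003,-0.015],[0.9,0.48,6.8,-0.005,0.003,-0.015],[0.9,0.48,6.8,-0.005,0.003,-0.015],[0.9,0.48,6.8,-0.005,0.003,-0.015]],
])

```text
clock: 2.95
eef_pos: [539.7, -27.7, 181.3]
tool_rot: [3.141, 0.0, 1.841]
force: [1.1, 0.2, 0.1]
width: 85.2
gripper_force: 0.0
```

Emit:
send_rows([
  [[0,0,0,0,0,0],[0,0,0,0,0,0],[0,0,0,0,0,0],[0,0,0,0,0,0],[0,0,0,0,0,0],[0,0,0,0,0,0],[0,0,0,0,0,0],[0,0,0,0,0,0]],
], grip=200)

```text
clock: 3.75
eef_pos: [539.4, -28.0, 181.3]
tool_rot: [3.141, 0.0, 1.841]
force: [-0.6, -0.3, 5.0]
width: 22.9
gripper_force: 58.9
```

Emit:
send_rows([
  [[0.5,0,0,0,0,0],[1,0,0,0,0,0],[1.5,0,0,0,0,0],[2.0,0,0,0,0,0],[2.4,0,0,0,0,0],[2.7,0,0,0,0,0],[2.8,0,0,0,0,0],[2.8,0,0,0,0,0]],
])

```text
clock: 4.55
eef_pos: [532.1, -1.3, 181.3]
tool_rot: [3.141, 0.001, 1.841]
force: [-0.3, -0.2, 6.2]
width: 23.2
gripper_force: 59.0
```

Emit:
send_rows([
  [[0.2,0,0,0,0,0],[0.4,0,0,0,0,0],[0.5,0,0,0,0,0],[0.6,0,0,0,0,0],[0.7,0,0,0,0,0],[0.7,0,0,0,0,0],[0.7,0,0,0,0,0]],
])

```text
clock: 5.25
eef_pos: [530.9, 2.8, 181.3]
tool_rot: [3.141, 0.004, 1.839]
force: [1.2, -7.0, 5.5]
width: 23.0
gripper_force: 58.9
```

Emit:
send_rows([
  [[0.15,0,0,0,0,0],[0.3,0,0,0,0,0],[0.3,0,0,0,0,0],[0.3,0,0,0,0,0]],
])

```text
clock: 5.65
eef_pos: [530.8, 3.1, 181.3]
tool_rot: [3.141, 0.007, 1.837]
force: [3.5, -13.1, 3.0]
width: 23.3
gripper_force: 58.7
```

The lock is at its end stop: 13 N of force and no further motion. I'll release and lift.

Emit:
send_rows([
  [[0,0,0,0,0,0],[0,0,0,0,0,0],[0,0,0,0,0,0],[0,0,0,0,0,0],[0,0,0,0,0,0],[0,0,-1,0,0,0],[0,0,-3,0,0,0],[0,0,-6,0,0,0],[0,0,-7,0,0,0],[0,0,-7,0,0,0]],
], grip=60)

```text
clock: 6.65
eef_pos: [530.1, 8.8, 252.7]
tool_rot: [3.138, 0.001, 1.841]
force: [-0.1, 0.2, 0.1]
width: 65.2
gripper_force: 0.0
```

```bash
python3 -c "
from h import *
print(rowto([485.8,-149.8,250],[np.pi,0,1.839]))"
```

```text
[-14.105, -8.501, 0.255, 0.004, 0.001, 0.002]
```

Emit:
send_rows([
  [[-4,-2.4,0,0.004,0,0],[-8,-4.8,0,0.004,0,0],[-12,-7.2,0,0.004,0,0],[-14.1,-8.5,0.25,0.004,0,0],[-14.1,-8.5,0.25,0.004,0,0],[-14.1,-8.5,0.25,0.004,0,0],[-14.1,-8.5,0.25,0.004,0,0],[-14.1,-8.5,0.25,0.004,0,0]],
], grip=150)

```text
clock: 7.45
eef_pos: [485.3, -148.4, 248.2]
tool_rot: [-3.138, -0.001, 1.843]
force: [0.6, 1.3, 0.9]
width: 35.2
gripper_force: 0.0
```

```bash
python3 - <<'E'
from h import *
print(rowto([485.8,-149.8,153],[np.pi,0,1.839]))
d=ctrl.get_image('scene');t=ctrl.get_image('top')
a=d['pixels'][160:250,270:380,::-1];b=t['pixels'][185:275,300:410,::-1]
cv2.imwrite('pics/s2.png',cv2.resize(np.hstack([a,b]),None,fx=3.6,fy=3.6,interpolation=cv2.INTER_CUBIC))
E
```

```text
[-0.16, 0.048, 9.523, -0.004, -0.001, 0.004]
```

View pics/s2.png

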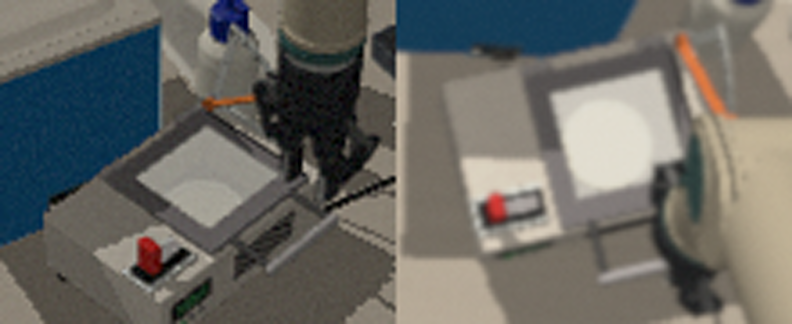

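The lock grip now sits at the left end of its slot at (148,255), so it is open, and the gripper stands over the bar. Lowering now.

Emit:
send_rows([
  [[-0.15,0.05,2,-0.004,0,0.004],[-0.15,0.05,4.5,-0.004,0,0.004],[-0.15,0.05,7,-0.004,0,0.004],[-0.15,0.05,8.5,-0.004,0,0.004],[-0.15,0.05,9.5,-0.004,0,0.004],[-0.15,0.05,9.5,-0.004,0,0.004],[-0.15,0.05,9.5,-0.004,0,0.004]],
])

```text
clock: 8.25
eef_pos: [485.8, -151.1, 153.8]
tool_rot: [3.141, 0.0, 1.837]
force: [-0.5, -0.3, -0.3]
width: 35.1
gripper_force: 0.0
```

Emit:
send_rows([
  [[0,0,0,0,0,0],[0,0,0,0,0,0],[0,0,0,0,0,0],[0,0,0,0,0,0],[0,0,0,0,0,0]],
], grip=255)

```text
clock: 8.75
eef_pos: [485.2, -151.6, 154.3]
tool_rot: [-3.141, 0.001, 1.837]
force: [-2.1, -0.2, 7.0]
width: 10.0
gripper_force: 58.5
```

```bash
python3 - <<'E'
from h import *
s=ctrl.read_state();print(s['eef_pos'],s['tool_rot'],s['force'])
for a in np.arange(0.1,.75,.1).tolist()+[.68]: print(round(a,2),[round(20.5*(1-np.cos(a)),2),round(-20.5*np.sin(a),2)])
E
```

```text
[ 485.15335761 -151.6289155   154.26441448] [-3.14146078e+00  7.96954526e-04  1.83650458e+00] [-2.0716078  -0.18498771  6.97351318]
0.1 [np.float64(0.1), np.float64(-2.05)]
0.2 [np.float64(0.41), np.float64(-4.07)]
0.3 [np.float64(0.92), np.float64(-6.06)]
0.4 [np.float64(1.62), np.float64(-7.98)]
0.5 [np.float64(2.51), np.float64(-9.83)]
0.6 [np.float64(3.58), np.float64(-11.58)]
0.7 [np.float64(4.82), np.float64(-13.21)]
0.68 [np.float64(4.56), np.float64(-12.89)]
```

Emit:
send_rows([
  [[0,0.02,-1.0,0,0,0],[0,0.1,-2.05,0,0,0],[0,0.23,-3.06,0,0,0],[0,0.41,-4.07,0,0,0],[0,0.64,-5.07,0,0,0],[0,0.92,-6.06,0,0,0],[0,0.92,-6.06,0,0,0],[0,0.92,-6.06,0,0,0]],
])

```text
clock: 9.55
eef_pos: [493.5, -149.3, 214.6]
tool_rot: [-3.14, 0.0, 1.836]
force: [-4.3, -3.0, -0.7]
width: 9.7
gripper_force: 58.6
```

```bash
python3 - <<'E'
from h import *
s=ctrl.read_state();f=np.load('fit.npy')
H=toW(f,[(70,f[3],99)])[0]; d=s['eef_pos']-[0,0,54]-H
c=np.array([np.cos(f[2]),np.sin(f[2])]);x=d[:2]@c
print(H,x,d[2],np.hypot(x,d[2]),np.arctan2(d[2],-x),s['force'])
d=ctrl.get_image('scene');t=ctrl.get_image('top')
a=d['pixels'][160:250,270:380,::-1];b=t['pixels'][185:275,300:410,::-1]
cv2.imwrite('pics/s3.png',cv2.resize(np.hstack([a,b]),None,fx=3.6,fy=3.6,interpolation=cv2.INTER_CUBIC))
E
```

```text
[683.44624886 -95.47054953  99.        ] -197.4178585407554 61.63107521342155 206.81441028801675 0.30259870318028986 [-4.30859431 -2.9680112  -0.69133754]
```

View pics/s3.png

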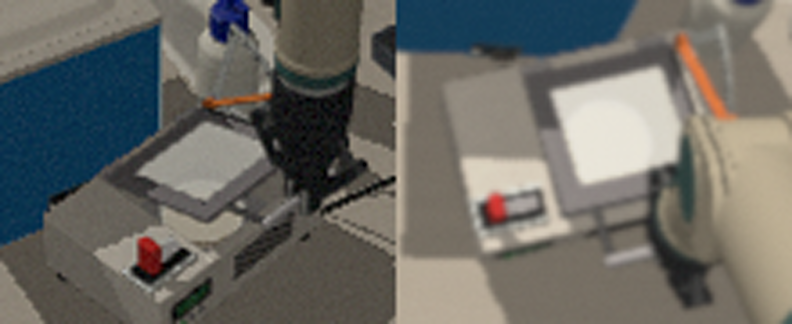

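Emit:
send_rows([
  [[0,0.33,-0.97,0,0,0],[0,0.7,-1.92,0,0,0],[0,1.13,-2.86,0,0,0],[0,1.59,-3.77,0,0,0],[0,2.1,-4.66,0,0,0],[0,2.66,-5.52,0,0,0],[0,2.66,-5.52,0,0,0],[0,2.66,-5.52,0,0,0]],
])

```text
clock: 10.45
eef_pos: [518.0, -142.6, 270.3]
tool_rot: [-3.137, 0.0, 1.836]
force: [-7.9, -3.9, 3.6]
width: 9.7
gripper_force: 58.7
```

```bash
python3 - <<'E'
from h import *
s=ctrl.read_state();f=np.load('fit.npy')
H=toW(f,[(70,f[3],99)])[0]; d=s['eef_pos']-[0,0,54]-H
c=np.array([np.cos(f[2]),np.sin(f[2])]);x=d[:2]@c
print(x,d[2],np.hypot(x,d[2]),np.arctan2(d[2],-x),s['force'])
for n,box in (("top",(190,230,370,400)),("scene",(178,195,325,360))):
    cam=ctrl.get_image(n); im=cv2.imread(f"pics/{n}0.png")
    hsv=cv2.cvtColor(im,cv2.COLOR_BGR2HSV)
    m=cv2.inRange(hsv,(4,120,90),(20,255,255)); r0,r1,c0,c1=box
    v,u=np.nonzero(m[r0:r1,c0:c1]); P=np.c_[u+c0,v+r0].astype(float)
    w=np.linalg.eigh(np.cov(P.T))[1][:,1]; t=(P-P.mean(0))@w; print(n,len(P),"extent",np.ptp(t)+1)
    # order rows along axis, centre per slice
    if n=="top":
        q=[(P[P[:,1]==k,0].mean(),k,(P[:,1]==k).sum()) for k in np.unique(P[:,1])]
    else: q=[(k,P[P[:,0]==k,1].mean(),(P[:,0]==k).sum()) for k in np.unique(P[:,0])]
    print(np.round(q,1).tolist())
    for a in (.6,.65,.7,.75,.8):
        W=toW(f,[(70-r*np.cos(a),f[3]-83.5,99+r*np.sin(a)) for r in (0,50,100,150)]); print(a,proj(cam,W).round(1).tolist())
E
```

```text
-172.00156704100567 117.31488663932936 208.2001961856911 0.5985819598459582 [-7.91850733 -3.94100556  3.58345665]
top 123 extent 33.75310152966348
[[379.0, 195.0, 3.0], [379.0, 196.0, 3.0], [379.5, 197.0, 4.0], [379.5, 198.0, 4.0], [380.0, 199.0, 3.0], [381.0, 200.0, 3.0], [381.5, 201.0, 4.0], [382.0, 202.0, 3.0], [382.5, 203.0, 4.0], [383.5, 204.0, 4.0], [383.5, 205.0, 4.0], [384.5, 206.0, 4.0], [384.5, 207.0, 4.0], [385.5, 208.0, 4.0], [386.0, 209.0, 3.0], [386.5, 210.0, 4.0], [387.0, 211.0, 3.0], [387.5, 212.0, 4.0], [388.5, 213.0, 4.0], [388.5, 214.0, 4.0], [389.5, 215.0, 4.0], [389.5, 216.0, 4.0], [391.5, 217.0, 6.0], [391.5, 218.0, 6.0], [392.5, 219.0, 6.0], [393.0, 220.0, 7.0], [393.5, 221.0, 6.0], [393.5, 222.0, 6.0], [393.0, 223.0, 5.0]]
0.6 [[379.0, 195.9], [383.8, 205.1], [388.8, 214.7], [393.9, 224.8]]
0.65 [[379.0, 195.9], [383.8, 204.5], [388.8, 213.6], [394.0, 223.1]]
0.7 [[379.0, 195.9], [383.8, 203.9], [388.8, 212.4], [394.0, 221.3]]
0.75 [[379.0, 195.9], [383.8, 203.3], [388.7, 211.2], [394.0, 219.5]]
0.8 [[379.0, 195.9], [383.7, 202.7], [388.7, 209.9], [393.9, 217.
[... 295 characters left out ...]
8.0, 187.5, 2.0], [339.0, 187.0, 1.0], [340.0, 186.5, 2.0], [341.0, 186.5, 2.0], [342.0, 186.5, 2.0], [343.0, 186.5, 2.0], [344.0, 186.5, 2.0], [345.0, 186.5, 2.0], [346.0, 186.5, 2.0], [347.0, 186.0, 3.0], [348.0, 186.0, 3.0], [349.0, 186.0, 3.0], [350.0, 185.0, 3.0], [351.0, 185.5, 4.0], [352.0, 185.0, 3.0], [353.0, 184.5, 2.0], [354.0, 184.0, 1.0]]
0.6 [[327.8, 188.6], [336.0, 188.2], [344.6, 187.9], [353.6, 187.5]]
0.65 [[327.8, 188.6], [335.7, 187.7], [344.1, 186.7], [352.8, 185.6]]
0.7 [[327.8, 188.6], [335.5, 187.1], [343.5, 185.5], [351.9, 183.8]]
0.75 [[327.8, 188.6], [335.1, 186.5], [342.8, 184.3], [350.9, 182.0]]
0.8 [[327.8, 188.6], [334.8, 185.9], [342.2, 183.1], [349.9, 180.2]]
```

```bash
python3 - <<'E'
from h import *
f=np.load('fit.npy')
for n,rng,box in (("top",(198,215),(188,228,372,400)),("scene",(332,346),(180,194,322,360))):
    cam=ctrl.get_image(n); im=cv2.imread(f"pics/{n}0.png").astype(float)
    w=im[:,:,2]-im[:,:,0]; r0,r1,c0,c1=box; w=w[r0:r1,c0:c1]
    w=np.clip(w-np.median(w)-25,0,None)
    if n=="top": ax=np.arange(r0,r1); cen=(w*np.arange(c0,c1)).sum(1)/(w.sum(1)+1e-9)
    else: ax=np.arange(c0,c1); cen=(w*np.arange(r0,r1)[:,None]).sum(0)/(w.sum(0)+1e-9)
    k=(ax>=rng[0])&(ax<=rng[1]); p,cov=np.polyfit(ax[k],cen[k],1,cov=True)
    A=np.linspace(.5,.9,81); sl=[]
    for a in A:
        q=proj(cam,toW(f,[(70-r*np.cos(a),f[3]-83.5,99+r*np.sin(a)) for r in (15,115)]))
        d=q[1]-q[0]; sl.append(d[0]/d[1] if n=="top" else d[1]/d[0])
    e=lambda v:np.interp(v,*zip(*sorted(zip(sl,A))))
    sd=cov[0,0]**.5
    prof=w.sum(1) if n=="top" else w.sum(0)
    print(n,p[0],sd,"angle",e(p[0]),e(p[0]-sd),e(p[0]+sd)); print(dict(zip(ax.tolist(),prof.round().astype(int).tolist())))
d=ctrl.get_image('scene');t=ctrl.get_image('top')
a=d['pixels'][150:240,280:380,::-1];b=t['pixels'][185:275,310:410,::-1]
cv2.imwrite('pics/s4.png',cv2.resize(np.hstack([a,b]),None,fx=4,fy=4,interpolation=cv2.INTER_CUBIC))
E
```

```text
top 0.5592662774204826 0.003486350745518465 angle 0.6638540259363999 0.6592217385264326 0.6684274638340976
{188: 0, 189: 0, 190: 0, 191: 0, 192: 0, 193: 0, 194: 42, 195: 162, 196: 222, 197: 275, 198: 330, 199: 334, 200: 330, 201: 348, 202: 341, 203: 350, 204: 362, 205: 366, 206: 363, 207: 362, 208: 352, 209: 344, 210: 350, 211: 343, 212: 359, 213: 373, 214: 366, 215: 356, 216: 370, 217: 532, 218: 631, 219: 679, 220: 694, 221: 652, 222: 538, 223: 225, 224: 5, 225: 0, 226: 0, 227: 0}
scene -0.12720494986558678 0.004737132882617461 angle 0.6556856531399775 0.6587108963873557 0.652643490456239
{322: 0, 323: 0, 324: 0, 325: 0, 326: 30, 327: 115, 328: 174, 329: 134, 330: 106, 331: 105, 332: 126, 333: 126, 334: 113, 335: 101, 336: 117, 337: 103, 338: 119, 339: 112, 340: 120, 341: 119, 342: 104, 343: 93, 344: 113, 345: 113, 346: 97, 347: 145, 348: 183, 349: 219, 350: 195, 351: 235, 352: 178, 353: 107, 354: 25, 355: 0, 356: 0, 357: 0, 358: 0, 359: 0}
```

View pics/s4.png

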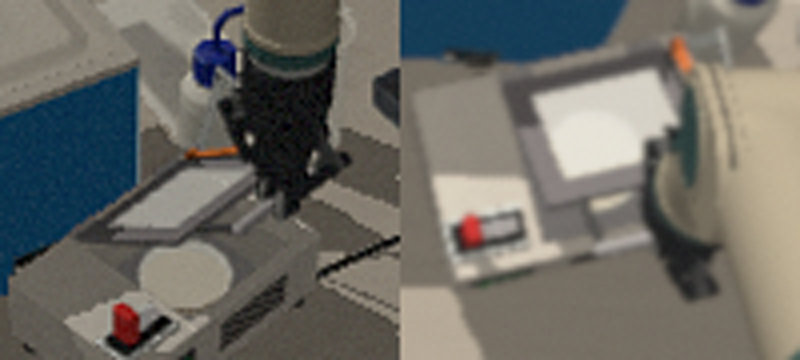

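Emit:
send_rows([
  [[0,0.3,-0.5,0,0,0],[0,0.6,-1.0,0,0,0],[0,0.6,-1.0,0,0,0],[0,0.6,-1.0,0,0,0],[0,0.6,-1.0,0,0,0]],
])

```text
clock: 11.25
eef_pos: [524.3, -140.8, 279.9]
tool_rot: [-3.138, 0.0, 1.837]
force: [-5.1, -4.0, -0.5]
width: 9.6
gripper_force: 58.8
```

```bash
python3 - <<'E'
from h import *
s=ctrl.read_state();f=np.load('fit.npy');print(s['eef_pos'],s['force'],np.arcsin((s['eef_pos'][2]-154.3)/205))
cam=ctrl.get_image('scene')
for i in range(7): # average noise
    cam['pixels']=cam['pixels'].astype(float)+ctrl.get_image('scene')['pixels']
im=(cam['pixels']/8).astype(np.uint8)[:,:,::-1].copy(); o=(285,170); k=7
cr=cv2.resize(im[o[1]:o[1]+65,o[0]:o[0]+75],None,fx=k,fy=k,interpolation=cv2.INTER_CUBIC); cr=np.hstack([cr[:455],cr[:455]])[:,:1050]
pt=lambda P:np.round(((proj(cam,toW(f,P))-o+.5)*k-.5)).astype(int)
for a,c in((.60,(255,0,0)),(.66,(0,255,0)),(.72,(0,0,255))):
    # flap left, front, right edges, top surface ~4 mm above hinge plane
    h=4; P=[(70-r*np.cos(a)+h*np.sin(a),f[3]+y,99+r*np.sin(a)+h*np.cos(a)) for r,y in((0,74),(150,74),(150,-74),(0,-74))]
    cv2.polylines(cr,[pt(P)+[525,0]],True,c,1)
cv2.imwrite('pics/s5.png',cv2.resize(cr,(800,int(800*cr.shape[0]/cr.shape[1]))))
E
```

```text
[ 524.32451429 -140.82950281  279.91280416] [-5.12449958 -4.0383499  -0.52297271] 0.6595298711958311
```

View pics/s5.png

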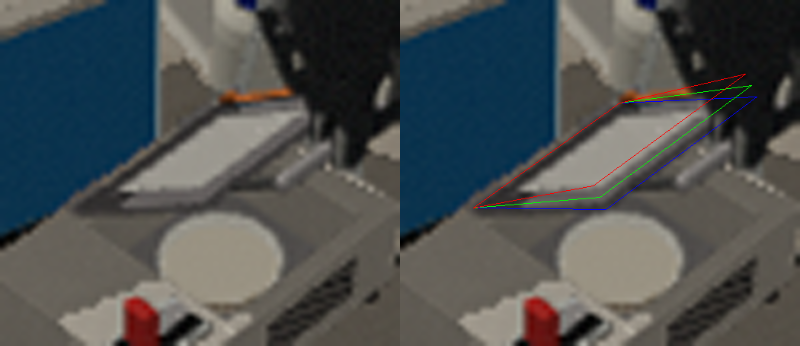

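```bash
python3 - <<'E'
from h import *
f=np.load('fit.npy')
cam=ctrl.get_image('scene'); acc=cam['pixels'].astype(float)
for i in range(15): acc+=ctrl.get_image('scene')['pixels']
g=acc.mean(2)/16; np.save('g.npy',g)
print(g[198:215,300:330:2].round().astype(int))
for y in (74,55):
  for a in (.58,.62,.66,.7):
    q=proj(cam,toW(f,[(70-r*np.cos(a)+h*np.sin(a),f[3]+y,99+r*np.sin(a)+h*np.cos(a)) for h in (4,-4) for r in (30,140)]))
    print(y,a,q.round(1).tolist(),[(q[i+1]-q[i])[1]/(q[i+1]-q[i])[0].round(4) for i in(0,2)])
E
```

```text
[[ 47  45  48  45  45  57  96  47  73 144 152 150 151 150 151]
 [ 48  46  46  46  42  94  65  55 144 151 151 150 150 150 150]
 [ 47  47  46  44  59  76  44 107 151 150 150 151 151 151 138]
 [ 46  46  46  59  94  48  77 144 151 150 150 151 152 151  98]
 [ 46  45  57  96  47  57 146 154 150 150 150 150 152 128  91]
 [ 45  52  88  74  48 108 151 152 151 151 152 152 138  94  71]
 [ 44  78  93  50  94 149 149 151 148 149 149 150  98  96  55]
 [ 54  81  48  53 142 151 132 135 118 121 122 106  95  70  45]
 [ 82  65  46  62  41  49  93  93  93  93  94  96  94  56  78]
 [ 74  47  49  47  56  99  96  97  95  94  95  97  59  63  74]
 [ 49  49  49  49  95  96  94  90  83  65  74  65  58  73  74]
 [ 52  52  52  53  57  60  60  60  65  61  55  63  87  87  82]
 [ 66  65  71  69  69  75  76  78  88  74  86 111 140 139 126]
 [ 95  89  86  86  87  87  88  88  80  84 136 151 149 142 152]
 [ 99  87  83  84  86  87  87  83  78 135 148 145 144 144 141]
 [ 96  97  83  84  86  86  85  76 108 146 144 143 143 144 143]
 [ 96  97  90  84  85  84  82  74 138 144 144 143 143 143 143]]
74 0.58 [[303.1, 208.8], [32
[... 402 characters left out ...]
.7 [[302.6, 207.9], [319.5, 205.4], [303.6, 209.8], [320.6, 207.4]] [np.float64(-0.14940901793839384), np.float64(-0.14239509378362758)]
55 0.58 [[306.8, 206.1], [325.5, 206.8], [307.6, 208.0], [326.3, 208.8]] [np.float64(0.03590866615155595), np.float64(0.04137189284671108)]
55 0.62 [[306.6, 205.8], [324.8, 205.4], [307.5, 207.7], [325.7, 207.4]] [np.float64(-0.02428705417581005), np.float64(-0.018394272943585546)]
55 0.66 [[306.4, 205.5], [324.1, 204.0], [307.4, 207.4], [325.1, 206.0]] [np.float64(-0.08824888753682891), np.float64(-0.08187307995995563)]
55 0.7 [[306.3, 205.3], [323.3, 202.6], [307.3, 207.1], [324.4, 204.6]] [np.float64(-0.1565678456342185), np.float64(-0.1496446386492129)]
```

```bash
python3 - <<'E'
from h import *
f=np.load('fit.npy'); g=np.load('g.npy'); cam=ctrl.get_image('scene')
A=np.linspace(.5,.8,61)
def sl(y):
    o=[]
    for a in A:
        q=proj(cam,toW(f,[(70-r*np.cos(a)+4*np.sin(a),f[3]+y,99+r*np.sin(a)+4*np.cos(a)) for r in(50,130)]));d=q[1]-q[0];o.append(d[1]/d[0])
    return np.array(o)
def fit(nm,cols,r0,r1,hi,lo,y):
    # edge = area above it, sub-pixel
    e=[r0-.5+np.clip((g[r0:r1,c]-lo)/(hi-lo),0,1).sum() for c in cols]
    p,cov=np.polyfit(cols,e,1,cov=True); s=sl(y); i=np.argsort(s)
    print(nm,np.round(e,2),p[0],cov[0,0]**.5,[np.interp(v,s[i],A[i]).round(3) for v in(p[0],p[0]-cov[0,0]**.5,p[0]+cov[0,0]**.5)])
fit("window",np.arange(310,323),204,207,150,94,55)
fit("outer",np.arange(310,322),207,210,95,59,74)
E
```

```text
window [205.47 204.89 205.16 205.24 205.23 204.72 204.91 204.96 204.97 204.97
 204.99 204.78 204.75] -0.03666478610674948 0.012769195818186559 [np.float64(0.628), np.float64(0.636), np.float64(0.62)]
outer [208.52 208.54 208.51 208.43 208.4  208.27 208.34 208.23 207.72 207.88
 207.91 207.61] -0.0841224747474759 0.011248129511661369 [np.float64(0.662), np.float64(0.669), np.float64(0.655)]
```

Emit:
send_rows([
  [[0,0.05,-0.1,0,0,0],[0,0.05,-0.1,0,0,0],[0,0.05,-0.1,0,0,0],[0,0.05,-0.1,0,0,0],[0,0.05,-0.1,0,0,0],[0,0.05,-0.1,0,0,0]],
])

```text
clock: 13.1
eef_pos: [525.0, -140.7, 280.9]
tool_rot: [-3.138, 0.0, 1.837]
force: [-4.4, -3.9, 0.2]
width: 9.9
gripper_force: 58.8
```

```bash
python3 - <<'E'
from h import *
s=ctrl.read_state();print(s['clock'],np.arcsin((s['eef_pos'][2]-154.3)/205),s['force'],s['width'])
for n in("scene","top"): # pointer unmoved?
    b=ctrl.get_image(n)['pixels'][:,:,::-1]; a=cv2.imread(f"pics/{n}0.png")
    for im in(a,b):
        m=cv2.inRange(cv2.cvtColor(np.ascontiguousarray(im),cv2.COLOR_BGR2HSV),(4,120,90),(20,255,255))
        r=(slice(180,195),slice(325,338)) if n=="scene" else (slice(190,203),slice(370,400))
        v,u=np.nonzero(m[r]);print(n,len(u),u.mean().round(2),v.mean().round(2))
print(ctrl.finish_job())
E
```

```text
13.1 0.6654423301095695 [-4.43899146 -3.8783404   0.19698697] 9.891267747583942
scene 24 6.33 7.75
scene 18 6.17 7.5
top 27 10.19 8.52
top 23 9.52 7.87
the job is handed in; nothing more can be done
None
```

I slid the lock to its end stop and am still holding the flap at about 0.665 rad by arm position (0.63–0.66 in the images, 0.005 rad lower), against a pointer reading of about 0.66. The job is handed in at 13.1 s. The pointer's visible part looks unmoved, but the gripper hid its tip, and I did not re-check the things standing round the incubator.

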